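# Find the rattling case and hold it over the reader

### The arm

A 7-joint arm with a two-finger parallel gripper is mounted at the origin on the work surface. World frame = base frame: x ahead of the robot, y to its left, z up, the work surface at z = 0. Lengths are in mm, angles in rad, forces in N, time in s.
With the tool pointing down it reaches from about 425 to 950 mm from the base axis. Payload 4.7 kg.
Tool frame: the origin (TCP) lies midway between the tips of the shut fingers; the grasp point (between the pads) lies 19 mm behind it (manip.hold_point_z is the distance from the TCP to the grasp point, in mm); x points along the fingers, y is the direction in which the jaws open and shut, and the axes are right-handed (so a half turn about x gives the same grasp; the last joint's range is limited). The gripper opens to 85 mm and grips with 20 to 120 N. Pads are 22 mm wide; open, the fingers measure 114 mm over their backs; the gripper's body (76 mm by 85 mm) begins 54 mm behind the grasp point. The pads swing forward as they close: fully open they stand 13 mm farther back than shut.
Start: joints at [-1.372, 0.469, -0.049, 1.532, 0.024, 1.141, -0.082], TCP at [152.395, 657.59, 231.335] pointing down, gripper open.
Joint ranges: [-2.59, 2.59], [-0.33, 1.99], [-1.39, 1.29], [0.1, 2.45], [-1.04, 4.18], [0.21, 1.99], [-2.66, 2.66]. Speed limits (rad/s): [2.57, 2.57, 3.14, 3.14, 3.14, 3.14, 3.14].

### API

Orientations are given as a rotation vector (axis times angle).
In Python, from bench import manip, eyes, ticket gives the robot as it stands. The module is installed in compiled form; this text tells all that it offers.
- The arm moves only by the tool play_rows, never from a script. Its argument "motion" is a list of rows, each a list of 3 entries, a list of its own where there are three numbers: the gripper's target within -1 to 1 (shut at 1, half-way at 0, fully open at -1), then the shift along the world's x, y, z as a fraction of full scale, then the turn, a rotation vector about the world's x, y, z as a fraction of full scale. In form: [[jaw, [x, y, z], [wx, wy, wz]], ...]. A call has 1 to 12 rows; each row shifts and turns the commanded pose from where the row before left it; what a row does not reach is not made up. Full scale, the value 1, is 5 cm for a shift and 0.15 rad for a turn. A row lasts 1/8 s, in which the tool goes at most 62.5 mm and 10.7 degrees, less where a joint would pass 70% of its speed; a pose out of reach is approached as far as the arm can. A call with a number of a shift or a turn outside -1 to 1 is refused whole. A call with a gripper value outside its range is refused whole. The fingers move at their own pace and stop on an object; "newtons" is the grip in N (left out, the last holds). Time passes only in rows, so rows that do not move let the fingers close. It gives the time, the measured TCP pose, the force and the opening at its end, in the units of the state.
- manip.read_state(): the state, without advancing time (a new reading comes with each control period).
- eyes.read_camera(name): name is "scene" or "top"; returns a dict with "color" (480x640x3 uint8, red, green, blue), "camera_matrix" (3x3 intrinsics, pixels), "rvec" (rotation vector, rad) and "tvec" (3), from world to camera coordinates, as OpenCV has them. Camera axes: x right, y down, z forward; pixel columns grow to the right and rows downward; lengths in mm; the calibration is good to about 2 mm. A picture is of the moment at which its call begins. There is no depth.
- ticket.hand_in(): hands the job in, once; it reports no verdict.
The state is a dict: "t": time; "q": joint angles; "joint_velocities": joint speeds; "effort": joint torques, N m; "position": TCP position; "orientation": TCP orientation; "contact_force": force on the tool from outside, world axes, zero at the start; "wrist_torque": the same for the moment, N m; "opening": finger opening in mm.
Only numpy, scipy, OpenCV 4.12 (cv2) and the standard library are available. Lean on these libraries where they do the work, as an engineer would, in place of code of your own. Each camera call takes 0.05 s, during which the arm holds its last target.

### The job

Three sealed cases stand in a row on the bench and in one of them something has come loose. Working from the robot's left to its right, pick up each case in turn, shake it briskly end to end and set the silent ones back upright where they stood; shake all three, even if an early one rattles (set that one back too for the time being). Then take the case that rattles and present it forward: finish while still holding it, lid up, level and still in the air about 10 to 15 cm above the bench, centred over the round window of the reader plate, resting on nothing, and leave the rack, the tip box and the dish alone.

Things in the scene. Friction and masses are not known exactly. Their poses are not given: they have to be found in the camera images.
- case_1: The case farthest to the robot's left (+y). Sealed grey oblong box, white lid, a steel latch on each short end; 140 mm long (its x axis), 56 wide (y), 54 high. Origin: centre of its underside, z up. All three cases look alike, none opens; each stands upright on the bench, long axis within 0.4 rad of straight ahead (+x). Grip it across the 56 mm width, best at mid-length.
- case_2: The middle case, same as case_1. In exactly one of the three a steel ball (36 mm, 0.19 kg) rolls freely, 47 mm either way along the length; shaken end to end or tipped, it runs and knocks on the end walls: force jolts along the length, and a balance (moment about the case's crosswise axis, about 0.09 N m) that shifts from end to end. The others are dead still inside.
- case_3: The case farthest to the robot's right (-y), same as case_1. The empty weight of each case differs (0.17 to 0.35 kg) and the ball adds 0.19 kg, so weight does not tell which one rattles. The plastic grips well; about 50 N of grip holds a case without slipping.
- window (a point): centre of the round dark window (64 mm across) on top of the reader, a fixed white plate 120 x 120 mm, 12 mm high, lying on the bench beyond the cases; the point is 13 mm above the bench.
- tube_rack: bystander: white rack of capped sample tubes, 90 x 120 mm, 96 mm high, to the left; origin at the centre of its underside. Leave alone.
- tip_box: bystander: white box with a pale pink lid, 122 x 87 mm, 65 mm high, to the right; origin at the centre of its underside. Leave alone.
- dish: bystander: flat round dish, 94 mm across, 16 mm high, to the right, near the robot; origin at the centre of its underside. Leave alone.
There are look-alikes about, which are no part of the job. What is shaped like the case_3 but blue or orange is not meant.

How it is judged:
By the outcome, as a careful person would: the job done as asked, in the order asked, and still so for the second after the job is handed in, while the arm keeps its last pose, push and grip.
It also fails if it takes over 72 s, if anything falls off the work surface, if the arm or the gripper's body presses on something with over 40 N, if the wrist force passes 120 N, or if a joint passes its speed limit or range.

## Working session

There is one attempt and no reset: what is moved stays moved. The work goes in short steps, Python scripts to look and compute and a tool call to move; the robot and the scene stay as the last step left them, time stands still between calls to the robot, and variables do not carry over. Pictures are saved under pics/ and viewed, and the job is handed in when it is done.

Besides the shell and the picture viewer there is one more tool, called by a JSON object that holds its "api" and its "payload", one argument or row to a line. play_rows: Moves the arm, as the interface text tells. Shift numbers are shares of 5 cm and turn numbers shares of 0.15 rad, none past 1 either way. Its arguments: {"type":"object","properties":{"motion":{"type":"array"},"newtons":{"type":"number"}},"required":["motion"]}

```bash
mkdir -p pics
python3 - <<'E'
from bench import manip, eyes
import cv2,numpy as np,pickle
s=manip.read_state()
for k,v in s.items(): print(k,np.round(v,3))
d={}
for n in("scene","top"):
    c=eyes.read_camera(n); d[n]=c
    cv2.imwrite(f"pics/{n}0.png",c["color"][:,:,::-1])
    print(n,c["camera_matrix"],c["rvec"],c["tvec"])
pickle.dump(d,open("c0.pkl","wb"))
print(manip.hold_point_z)
E
```

```text
t 0.0
q [-1.372  0.469 -0.049  1.534  0.024  1.141 -0.082]
joint_velocities [-0.001  0.001  0.    -0.     0.     0.001  0.001]
effort [-0.0000e+00 -5.1030e+01 -4.7000e-02 -2.3771e+01  1.1000e-02  7.0000e-03
  0.0000e+00]
position [152.29  657.007 230.278]
orientation [ 0.177  1.564 -0.18 ]
contact_force [ 0.115 -0.786 -0.306]
wrist_torque [ 0.014 -0.042  0.045]
opening 85.421
scene [[442.07471529   0.         315.53110677]
 [  0.         442.07471529 235.54249966]
 [  0.           0.           1.        ]] [ 0.64920709  2.61821001 -1.17161535] [ 426.94310682 -135.70636526 1459.02116037]
top [[604.2957623    0.         314.00041793]
 [  0.         604.2957623  236.53698965]
 [  0.           0.           1.        ]] [ 2.09746314 -2.11623855  0.23267421] [  10.69267312  481.31439291 1372.4126671 ]
18.700000000000003
```

View pics/scene0.png

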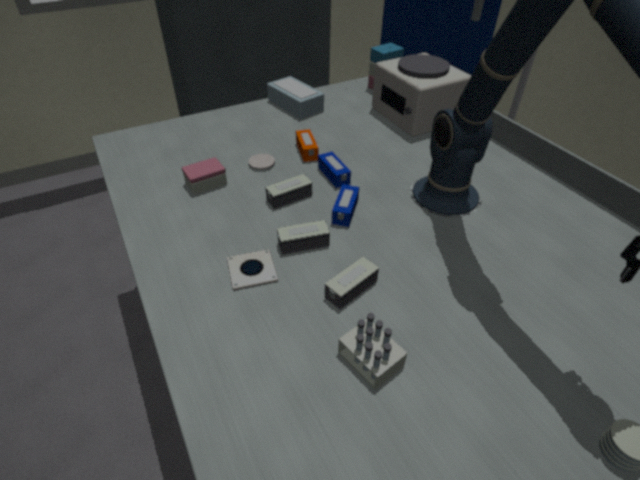

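View pics/top0.png

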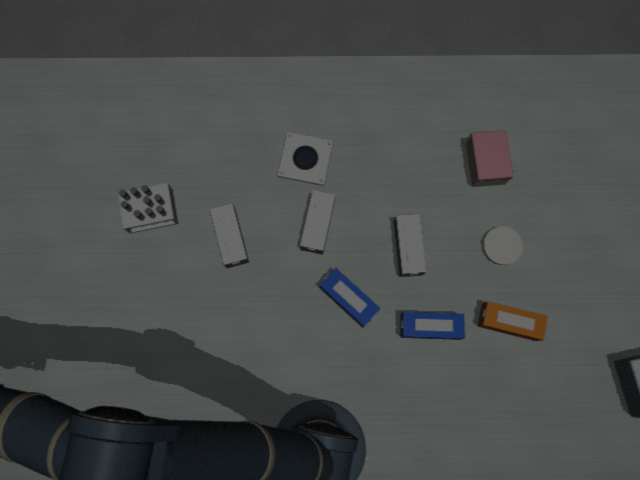

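The top view shows three grey, white-lidded cases at about (228,235), (318,221) and (410,245). The reader window is at (306,158). The look-alikes are blue at (350,296) and (433,325) and orange at (515,320), so they are excluded by colour. The rack is at (147,207), the tip box at (491,156) and the dish at (502,245). Next I'll measure these and check a crop.

```bash
cat > h.py <<'E'
import numpy as np,cv2
def ray(c,uv,z):
    R=cv2.Rodrigues(np.array(c["rvec"],float))[0];t=np.array(c["tvec"],float).ravel()
    K=np.array(c["camera_matrix"])
    o=-R.T@t; d=R.T@np.linalg.inv(K)@np.array([uv[0],uv[1],1.])
    return o+d*(z-o[2])/d[2]
def proj(c,p):
    return cv2.projectPoints(np.array([p],float),np.array(c["rvec"],float),np.array(c["tvec"],float),np.array(c["camera_matrix"]),None)[0].ravel()
E
python3 - <<'E'
import pickle,cv2,numpy as np
from h import *
d=pickle.load(open("c0.pkl","rb"));c=d["top"];im=c["color"]
cv2.imwrite("pics/crop0.png",cv2.resize(im[110:350,100:560][:,:,::-1],None,fx=1.7,fy=1.7,interpolation=cv2.INTER_CUBIC))
R=cv2.Rodrigues(c["rvec"])[0];print("cam",-R.T@c["tvec"].ravel())
g=im.astype(int)
for p in [(228,235),(318,221),(410,245),(270,280),(306,158)]: print(p,im[p[1],p[0]])
m=((g.min(2)>140)).astype(np.uint8)
print(np.percentile(g.min(2),[50,90,95,98,99]))
for th in (125,140,155):
  m=(g.min(2)>th).astype(np.uint8)
  cs,_=cv2.findContours(m,cv2.RETR_EXTERNAL,cv2.CHAIN_APPROX_NONE)
  for k in cs:
    if cv2.contourArea(k)<300: continue
    r=cv2.minAreaRect(k); b=cv2.boxPoints(r)
    P=np.array([ray(c,q,54)[:2] for q in b]); rr=cv2.minAreaRect(P.astype(np.float32))
    print(th,np.round(r[0],1),np.round(rr[0],1),np.round(rr[1],1),round(rr[2],1))
m=((g.max(2)<60)).astype(np.uint8); m[:130]=0;m[190:]=0;m[:,:285]=0;m[:,330:]=0
M=cv2.moments(m,True);u=(M['m10']/M['m00'],M['m01']/M['m00']);print("win",u,M['m00'],ray(c,u,13))
E
```

```text
cam [ 172.81328661   10.22699312 1444.06557451]
(228, 235) [105 105 104]
(318, 221) [104 105 104]
(410, 245) [106 106 105]
(270, 280) [84 88 85]
(306, 158) [20 27 31]
[ 82.  86.  87. 102. 104.]
win (305.141975308642, 157.79835390946502) 486.0 [691.84847651  26.60830039  13.        ]
```

View pics/crop0.png

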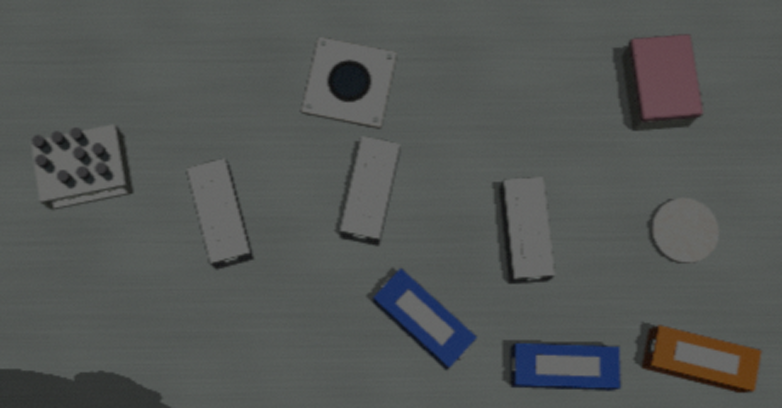

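The enlarged crop confirms three plain white-lidded grey cases at crop (218,212), (370,190) and (528,230). The blue and orange look-alikes are clearly separate. Now I'll measure precisely.

Run:
```python
import pickle,cv2,numpy as np
from h import *
d=pickle.load(open("c0.pkl","rb"));c=d["top"];im=c["color"]
up=cv2.resize(im,None,fx=4,fy=4,interpolation=cv2.INTER_CUBIC).astype(int)
for th in (93,96):
  m=((up.min(2)>th)&(up.max(2)-up.min(2)<14)).astype(np.uint8)
  cs,_=cv2.findContours(m,cv2.RETR_EXTERNAL,cv2.CHAIN_APPROX_NONE)
  for k in cs:
    if cv2.contourArea(k)<4000: continue
    k=(k.reshape(-1,2)+.5)/4-.5
    P=np.array([ray(c,q,54)[:2] for q in k],np.float32); rr=cv2.minAreaRect(P)
    b=cv2.boxPoints(rr);e=b[1]-b[0];f=b[2]-b[1];l=e if np.linalg.norm(e)>np.linalg.norm(f) else f
    l=l*np.sign(l[0])
    print(th,np.round(k.mean(0),1),np.round(rr[0],1),np.round(rr[1],1),"yaw",round(np.arctan2(l[1],l[0]),3))
m=(up.max(2)<55).astype(np.uint8)
cs,_=cv2.findContours(m,cv2.RETR_EXTERNAL,cv2.CHAIN_APPROX_NONE)
for k in cs:
    k=(k.reshape(-1,2)+.5)/4-.5
    if len(k)>30 and abs(k.mean(0)-[306,158]).max()<12:
        P=np.array([ray(c,q,13)[:2] for q in k],np.float32); print("win",cv2.fitEllipse(P))
# scene check
s=d["scene"];
for p in [(691,26,13)]: print(proj(s,p))
for n,uv,z in (("rack",(147,207),96),("tip",(490,154),65),("dish",(502,245),16),("blue",(350,296),54)): print(n,ray(c,uv,z))
```

```text
93 [433.5 324.6] [ 272.6 -264.8] [82.3 24. ] yaw 1.521
93 [515.3 320. ] [ 281.7 -452.4] [82.  23.4] yaw 1.315
93 [349.4 295.9] [339.7 -74.4] [82.7 24.1] yaw 0.815
93 [503.4 244.9] [ 458.3 -438.6] [88.5 89.5] yaw -0.016
93 [411.2 243.7] [ 462.9 -222. ] [141.7  55.8] yaw 0.064
93 [227.5 233.2] [491.3 210.8] [139.8  54.8] yaw 0.265
93 [317.5 219.5] [522.7  -2.8] [ 55.3 139.3] yaw -0.221
93 [145.6 205.8] [561.7 409. ] [ 89.8 119.3] yaw -1.371
93 [305.1 157.7] [678.2  26. ] [114.3 114.5] yaw -0.215
96 [433.6 324.6] [ 272.8 -264.5] [81.7 23.6] yaw 1.521
96 [515.4 320. ] [ 281.7 -452.3] [81.2 23.2] yaw 1.315
96 [349.6 296.2] [339.6 -74.4] [82.  23.4] yaw 0.815
96 [503.6 245.1] [ 457.4 -438.4] [86.8 88.5] yaw -0.07
96 [411.1 243.7] [ 462.7 -222. ] [141.1  54.6] yaw 0.065
96 [227.6 233.3] [491.2 210.6] [138.9  53.6] yaw 0.264
96 [317.4 219.6] [522.9  -2.4] [ 53.5 138.6] yaw -0.223
96 [145.6 205.8] [561.6 408.7] [ 88.9 117.7] yaw -1.371
96 [303.9 158.4] [678.2  26.3] [112.9 113.6] yaw -0.212
win ((693.3743896484375, 26.99951171875), (61.39628982543945, 62.44342803955078), 88.52273559570312)
[251.91187069 266.70969881]
rack [545.07174798 391.57694733  96.        ]
tip [ 678.76157649 -419.74192295   65.        ]
dish [ 464.60924272 -447.26752512   16.        ]
blue [339.92915297 -75.34161558  54.        ]
```

```bash
cat >> h.py <<'E'
from scipy.spatial.transform import Rotation as Ro
def Rt(yaw,flip=1):
    x=np.array([0,0,-1.]);y=flip*np.array([-np.sin(yaw),np.cos(yaw),0]);return Ro.from_matrix(np.c_[x,y,np.cross(x,y)])
def delta(s,p,yaw):
    R=Ro.from_rotvec(s["orientation"])
    best=min((( Rt(yaw,f)*R.inv()).as_rotvec() for f in (1,-1)),key=np.linalg.norm)
    print("t",round(s["t"],2),"pos",np.round(s["position"],1),"F",np.round(s["contact_force"],1),"T",np.round(s["wrist_torque"],3),"open",round(s["opening"],1))
    print("shift units",np.round((np.array(p)-s["position"])/50,3),"turn units",np.round(best/.15,3), "yaw err",np.round(best,3),"q",np.round(s["q"],2))
C={1:(491.2,210.7,.265),2:(522.8,-2.6,-.222),3:(462.8,-222,.065)}
E
python3 - <<'E'
from h import *
from bench import manip
s=manip.read_state()
print(np.round(Ro.from_rotvec(s["orientation"]).as_matrix(),3))
for k in C: delta(s,(*C[k][:2],120),C[k][2])
E
```

```text
[[-0.     0.226  0.974]
 [-0.002  0.974 -0.226]
 [-1.    -0.002  0.   ]]
t 0.1 pos [152.3 657.1 230.4] F [-0.7 -0.2  0.3] T [-0.046  0.022  0.003] open 85.5
shift units [ 6.778 -8.927 -2.207] turn units [1.200e-02 1.000e-03 3.285e+00] yaw err [0.002 0.    0.493] q [-1.37  0.47 -0.05  1.53  0.02  1.14 -0.08]
t 0.1 pos [152.3 657.1 230.4] F [-0.7 -0.2  0.3] T [-0.046  0.022  0.003] open 85.5
shift units [  7.41  -13.193  -2.207] turn units [ 0.011 -0.002  0.038] yaw err [ 0.002 -0.     0.006] q [-1.37  0.47 -0.05  1.53  0.02  1.14 -0.08]
t 0.1 pos [152.3 657.1 230.4] F [-0.7 -0.2  0.3] T [-0.046  0.022  0.003] open 85.5
shift units [  6.21  -17.581  -2.207] turn units [ 1.200e-02 -1.000e-03  1.952e+00] yaw err [ 0.002 -0.     0.293] q [-1.37  0.47 -0.05  1.53  0.02  1.14 -0.08]
```

{"api": "play_rows", "payload": {
  "motion": [
    [-1, [0.3, -0.4, 0], [0, 0, 0.2]],
    [-1, [0.6, -0.8, 0], [0, 0, 0.3]],
    [-1, [0.6, -0.8, 0], [0, 0, 0.3]],
    [-1, [0.6, -0.8, 0], [0, 0, 0.3]],
    [-1, [0.6, -0.8, 0], [0, 0, 0.3]],
    [-1, [0.6, -0.8, 0], [0, 0, 0.3]],
    [-1, [0.6, -0.8, -0.2], [0, 0, 0.3]],
    [-1, [0.6, -0.8, -0.4], [0, 0, 0.3]],
    [-1, [0.6, -0.8, -0.4], [0, 0, 0.3]],
    [-1, [0.6, -0.8, -0.4], [0, 0, 0.3]],
    [-1, [0.6, -0.8, -0.4], [0, 0, 0.3]],
    [-1, [0.48, -0.53, -0.4], [0.01, 0, 0.09]]
  ],
  "newtons": 60
}}

```text
t: 1.6
position: [492.3, 208.6, 120.5]
orientation: [-0.207, 1.561, 0.208]
contact_force: [0.1, 0.3, -0.1]
opening: 85.6
```

Run:
```python
from h import *
from bench import manip
s=manip.read_state()
delta(s,(*C[1][:2],10),C[1][2])
```

```text
t 1.6 pos [492.3 208.6 120.5] F [ 0.1  0.3 -0.1] T [ 0.01  -0.076  0.058] open 85.6
shift units [-0.023  0.041 -2.211] turn units [-0.006 -0.001  0.006] yaw err [-0.001 -0.     0.001] q [-0.53  0.37  0.07  1.98 -0.04  0.79  1.39]
```

{"api": "play_rows", "payload": {
  "motion": [
    [-1, [-0.02, 0.04, -0.5], [0, 0, 0]],
    [-1, [0, 0, -0.6], [0, 0, 0]],
    [-1, [0, 0, -0.5], [0, 0, 0]],
    [-1, [0, 0, -0.4], [0, 0, 0]],
    [-1, [0, 0, -0.2], [0, 0, 0]],
    [-1, [0, 0, 0], [0, 0, 0]]
  ]
}}

```text
t: 2.35
position: [490.0, 212.9, 10.8]
orientation: [-0.208, 1.562, 0.209]
contact_force: [0.6, -0.5, -0.4]
opening: 85.5
```

Run:
```python
from h import *
from bench import manip,eyes
s=manip.read_state()
delta(s,(*C[1][:2],10),C[1][2])
for n,(x,y) in (("scene",(350,280)),("top",(228,235))):
    c=eyes.read_camera(n)
    cv2.imwrite(f"pics/{n}1.png",cv2.resize(c["color"][y-75:y+75,x-90:x+90,::-1],None,fx=4,fy=4,interpolation=cv2.INTER_CUBIC))
```

```text
t 2.35 pos [490.  212.9  10.8] F [ 0.6 -0.5 -0.4] T [-0.03  -0.031  0.001] open 85.5
shift units [ 0.024 -0.043 -0.017] turn units [-0.006 -0.009 -0.004] yaw err [-0.001 -0.001 -0.001] q [-0.53  0.54  0.05  2.04 -0.05  0.56  1.4 ]
```

View pics/scene1.png

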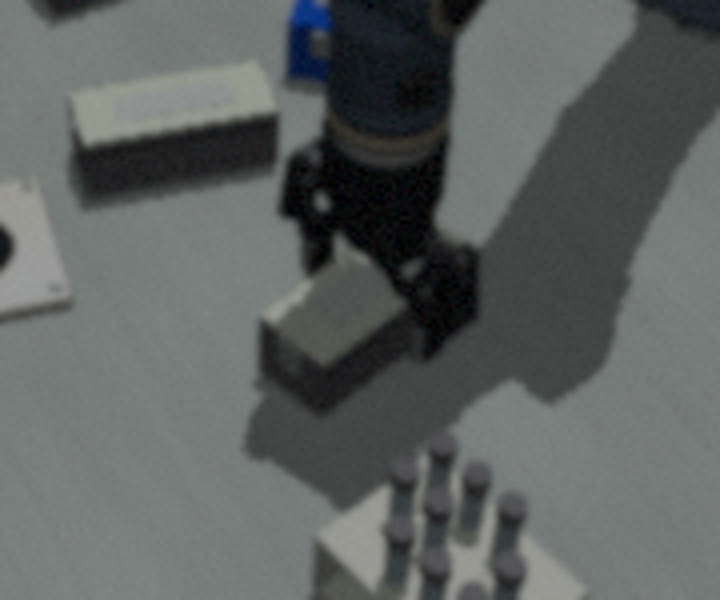

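The scene crop shows the fingers on either side of case 1 at mid-length. I'll centre them by 2 mm and close.

{"api": "play_rows", "payload": {
  "motion": [
    [-1, [0.02, -0.04, 0], [0, 0, 0]],
    [0.3, [0, 0, 0], [0, 0, 0]],
    [1, [0, 0, 0], [0, 0, 0]],
    [1, [0, 0, 0], [0, 0, 0]],
    [1, [0, 0, 0], [0, 0, 0]],
    [1, [0, 0, 0], [0, 0, 0]],
    [1, [0, 0, 0], [0, 0, 0]]
  ],
  "newtons": 60
}}

```text
t: 3.32
position: [491.9, 211.0, 12.0]
orientation: [-0.207, 1.56, 0.21]
contact_force: [-0.1, -1.3, 6.3]
opening: 55.6
```

Run:
```python
from h import *
from bench import manip,eyes
s=manip.read_state()
delta(s,(*C[1][:2],10),C[1][2])
```

```text
t 3.33 pos [491.9 211.   12. ] F [-0.1 -1.3  6.3] T [-0.428  0.108 -0.012] open 55.6
shift units [-0.014 -0.005 -0.04 ] turn units [-0.011  0.006 -0.004] yaw err [-0.002  0.001 -0.001] q [-0.52  0.54  0.05  2.04 -0.05  0.56  1.4 ]
```

{"api": "play_rows", "payload": {
  "motion": [
    [1, [0, 0, 0.2], [0, 0, 0]],
    [1, [0, 0, 0.4], [0, 0, 0]],
    [1, [0, 0, 0.5], [0, 0, 0]],
    [1, [0, 0, 0.5], [0, 0, 0]],
    [1, [0, 0, 0.4], [0, 0, 0]],
    [1, [0, 0, 0.2], [0, 0, 0]],
    [1, [0, 0, 0], [0, 0, 0]],
    [1, [0, 0, 0], [0, 0, 0]]
  ]
}}

```text
t: 4.32
position: [490.6, 210.8, 120.4]
orientation: [-0.208, 1.563, 0.209]
contact_force: [-0.1, -0.8, -3.9]
opening: 55.6
```

Run:
```python
from h import *
from bench import manip,eyes
s=manip.read_state()
delta(s,(*C[1][:2],120),C[1][2])
for k in C:
    y=C[k][2]; print(k,np.round([np.cos(y),np.sin(y)],3),"tilt axis",np.round([-np.sin(y),np.cos(y)],3))
```

```text
t 4.33 pos [490.6 210.8 120.4] F [-0.1 -0.8 -3.9] T [0.004 0.027 0.02 ] open 55.6
shift units [ 0.012 -0.001 -0.008] turn units [-0.004 -0.013 -0.005] yaw err [-0.001 -0.002 -0.001] q [-0.54  0.37  0.07  1.98 -0.04  0.79  1.39]
1 [0.965 0.262] tilt axis [-0.262  0.965]
2 [ 0.975 -0.22 ] tilt axis [0.22  0.975]
3 [0.998 0.065] tilt axis [-0.065  0.998]
```

{"api": "play_rows", "payload": {
  "motion": [
    [1, [0.96, 0.26, 0], [0, 0, 0]],
    [1, [-0.96, -0.26, 0], [0, 0, 0]],
    [1, [-0.96, -0.26, 0], [0, 0, 0]],
    [1, [0.96, 0.26, 0], [0, 0, 0]],
    [1, [0.96, 0.26, 0], [0, 0, 0]],
    [1, [-0.96, -0.26, 0], [0, 0, 0]],
    [1, [-0.96, -0.26, 0], [0, 0, 0]],
    [1, [0.96, 0.26, 0], [0, 0, 0]],
    [1, [0.96, 0.26, 0], [0, 0, 0]],
    [1, [-0.96, -0.26, 0], [0, 0, 0]],
    [1, [-0.96, -0.26, 0], [0, 0, 0]],
    [1, [0.96, 0.26, 0], [0, 0, 0]]
  ]
}}

```text
t: 5.82
position: [472.3, 202.8, 113.1]
orientation: [-0.218, 1.592, 0.204]
contact_force: [2.9, 0.3, -3.5]
opening: 55.3
```

Run:
```python
from h import *
from bench import manip,eyes
s=manip.read_state()
delta(s,(*C[1][:2],120),C[1][2])
```

```text
t 5.83 pos [472.3 202.8 113.1] F [ 2.9  0.3 -3.5] T [ 0.021  0.243 -0.007] open 55.3
shift units [0.377 0.159 0.138] turn units [ 0.083 -0.202 -0.018] yaw err [ 0.013 -0.03  -0.003] q [-0.55  0.37  0.07  2.01 -0.04  0.8   1.39]
```

{"api": "play_rows", "payload": {
  "motion": [
    [1, [0, 0, 0], [-0.26, 0.96, 0]],
    [1, [0, 0, 0], [-0.26, 0.96, 0]],
    [1, [0, 0, 0], [0, 0, 0]],
    [1, [0, 0, 0], [0, 0, 0]],
    [1, [0, 0, 0], [0, 0, 0]],
    [1, [0, 0, 0], [0, 0, 0]],
    [1, [0, 0, 0], [0, 0, 0]]
  ]
}}

```text
t: 6.7
position: [491.2, 211.1, 121.8]
orientation: [-0.246, 1.856, 0.185]
contact_force: [-1.3, -0.6, -2.5]
opening: 55.5
```

Run:
```python
from h import *
from bench import manip,eyes
s=manip.read_state()
delta(s,(*C[1][:2],120),C[1][2])
y=C[1][2];print("bal",np.dot(s["wrist_torque"],[-np.sin(y),np.cos(y),0]))
```

```text
t 6.7 pos [491.2 211.1 121.8] F [-1.3 -0.6 -2.5] T [ 0.176 -0.693  0.007] open 55.5
shift units [ 0.001 -0.008 -0.035] turn units [ 0.507 -1.916 -0.005] yaw err [ 0.076 -0.287 -0.001] q [-0.5   0.51  0.07  1.78 -0.09  1.15  1.45]
bal -0.7149466495005483
```

{"api": "play_rows", "payload": {
  "motion": [
    [1, [0, 0, 0], [0.26, -0.96, 0]],
    [1, [0, 0, 0], [0.26, -0.96, 0]],
    [1, [0, 0, 0], [0.26, -0.96, 0]],
    [1, [0, 0, 0], [0.26, -0.96, 0]],
    [1, [0, 0, 0], [0, 0, 0]],
    [1, [0, 0, 0], [0, 0, 0]],
    [1, [0, 0, 0], [0, 0, 0]],
    [1, [0, 0, 0], [0, 0, 0]],
    [1, [0, 0, 0], [0, 0, 0]]
  ]
}}

```text
t: 7.82
position: [491.9, 211.1, 121.3]
orientation: [-0.168, 1.264, 0.229]
contact_force: [0.5, -0.9, -4.2]
opening: 55.1
```

Run:
```python
from h import *
from bench import manip,eyes
s=manip.read_state()
delta(s,(*C[1][:2],120),C[1][2])
y=C[1][2];print("bal",np.dot(s["wrist_torque"],[-np.sin(y),np.cos(y),0]))
```

```text
t 7.83 pos [491.9 211.1 121.3] F [ 0.5 -0.9 -4.2] T [-0.183  0.331 -0.045] open 55.1
shift units [-0.014 -0.007 -0.025] turn units [-0.528  1.919 -0.003] yaw err [-0.079  0.288 -0.   ] q [-0.64  0.26  0.14  2.19  0.09  0.4   1.24]
bal 0.3672505020278158
```

```bash
cat >> h.py <<'E'
def samp(k,n=6):
    from bench import manip,eyes
    y=C[k][2];ax=[-np.sin(y),np.cos(y),0];al=[np.cos(y),np.sin(y),0];B=[];F=[];
    for i in range(n):
        s=manip.read_state();B.append(np.dot(s["wrist_torque"],ax));F.append([np.dot(s["contact_force"],al),s["contact_force"][2]]);eyes.read_camera("top")
    print("bal mean",np.round(np.mean(B),3),np.round(B,3),"F along,z",np.round(np.mean(F,0),2),"sd",np.round(np.std(F,0),2))
    delta(s,(*C[k][:2],120),y)
E
python3 -c "
from h import *
samp(1)"
```

```text
bal mean 0.46 [0.367 0.524 0.576 0.348 0.392 0.556] F along,z [ 0.32 -3.77] sd [0.39 0.44]
t 8.07 pos [491.4 211.1 121.3] F [ 0.9  0.1 -3.4] T [-0.062  0.559  0.049] open 55.8
shift units [-0.004 -0.007 -0.026] turn units [-0.529  1.919 -0.006] yaw err [-0.079  0.288 -0.001] q [-0.65  0.26  0.14  2.19  0.09  0.4   1.24]
```

{"api": "play_rows", "payload": {
  "motion": [
    [1, [0, 0, 0], [-0.15, 0.5, 0]],
    [1, [0, 0, 0], [-0.15, 0.5, 0]],
    [1, [0, 0, 0], [-0.15, 0.5, 0]],
    [1, [-0.01, -0.01, -0.02], [-0.08, 0.42, 0]],
    [1, [0, 0, 0], [0, 0, 0]],
    [1, [0, 0, 0], [0, 0, 0]]
  ]
}}

```text
t: 8.88
position: [490.5, 210.4, 120.1]
orientation: [-0.209, 1.56, 0.209]
contact_force: [0.5, 0.2, -3.6]
opening: 55.1
```

```bash
python3 -c "
from h import *
samp(1)"
```

```text
bal mean -0.095 [-0.118 -0.048 -0.163 -0.071 -0.064 -0.107] F along,z [ 0.16 -4.  ] sd [0.55 0.31]
t 9.12 pos [490.5 210.6 120.5] F [-1.2  0.6 -4.5] T [ 0.029 -0.103 -0.028] open 55.0
shift units [ 0.014  0.002 -0.009] turn units [-0.002  0.001 -0.014] yaw err [-0.     0.    -0.002] q [-0.54  0.37  0.07  1.98 -0.04  0.79  1.39]
```

{"api": "play_rows", "payload": {
  "motion": [
    [1, [0, 0, 0], [-0.26, 0.96, 0]],
    [1, [0, 0, 0], [-0.26, 0.96, 0]],
    [1, [0, 0, 0], [0, 0, 0]],
    [1, [0, 0, 0], [0, 0, 0]],
    [1, [0, 0, 0], [0, 0, 0]],
    [1, [0, 0, 0], [0, 0, 0]],
    [1, [0, 0, 0], [0.15, -0.5, 0]],
    [1, [0, 0, 0], [0.15, -0.5, 0]],
    [1, [0, 0, 0], [0.15, -0.5, 0]],
    [1, [0, 0, 0], [0.07, -0.42, 0]],
    [1, [0, 0, 0], [0, 0, 0]],
    [1, [0, 0, 0], [0, 0, 0]]
  ]
}}

```text
t: 10.68
position: [491.1, 210.7, 120.7]
orientation: [-0.21, 1.561, 0.21]
contact_force: [1.2, 0.1, -3.7]
opening: 55.3
```

```bash
python3 -c "
from h import *
samp(1)"
```

```text
bal mean 0.14 [ 0.327 -0.333 -0.466  0.109  0.59   0.615] F along,z [ 0.29 -3.77] sd [2.06 1.24]
t 10.93 pos [491.2 210.6 120.2] F [ 1.5  0.4 -4.7] T [-0.023  0.631  0.023] open 55.3
shift units [-0.     0.003 -0.004] turn units [ 0.001 -0.003 -0.016] yaw err [ 0.    -0.    -0.002] q [-0.54  0.37  0.07  1.98 -0.04  0.79  1.39]
```

```bash
python3 -c "
from h import *
samp(1,10)"
```

```text
bal mean 0.043 [ 0.092 -0.385 -0.713 -0.464 -0.071  0.481  0.715  0.651  0.33  -0.204] F along,z [-0.13 -4.03] sd [2.48 1.65]
t 11.43 pos [490.9 210.6 120.4] F [-2.2 -1.3 -2.9] T [ 0.066 -0.194 -0.027] open 55.3
shift units [ 0.006  0.002 -0.007] turn units [-0.001 -0.    -0.017] yaw err [-0.    -0.    -0.003] q [-0.54  0.37  0.07  1.98 -0.04  0.79  1.39]
```

```bash
python3 -c "
from h import *
samp(1,16)
from bench import manip,eyes
c=eyes.read_camera('scene');x,y=350,260
cv2.imwrite('pics/scene2.png',cv2.resize(c['color'][y-75:y+75,x-90:x+90,::-1],None,fx=4,fy=4,interpolation=cv2.INTER_CUBIC))
print(np.round(manip.read_state()['joint_velocities'],3))
"
```

```text
bal mean -0.035 [-0.6   -0.555 -0.163  0.37   0.722  0.494  0.006 -0.545 -0.615 -0.193
  0.443  0.661  0.511 -0.002 -0.511 -0.589] F along,z [-0.45 -3.69] sd [2.56 1.48]
t 12.22 pos [490.9 210.6 120.3] F [-2.2 -0.  -1.6] T [ 0.068 -0.591  0.013] open 55.1
shift units [ 0.006  0.002 -0.007] turn units [-0.001 -0.    -0.018] yaw err [-0.    -0.    -0.003] q [-0.54  0.37  0.07  1.98 -0.04  0.79  1.39]
[ 0.003  0.006  0.002 -0.007 -0.062  0.146  0.001]
```

View pics/scene2.png

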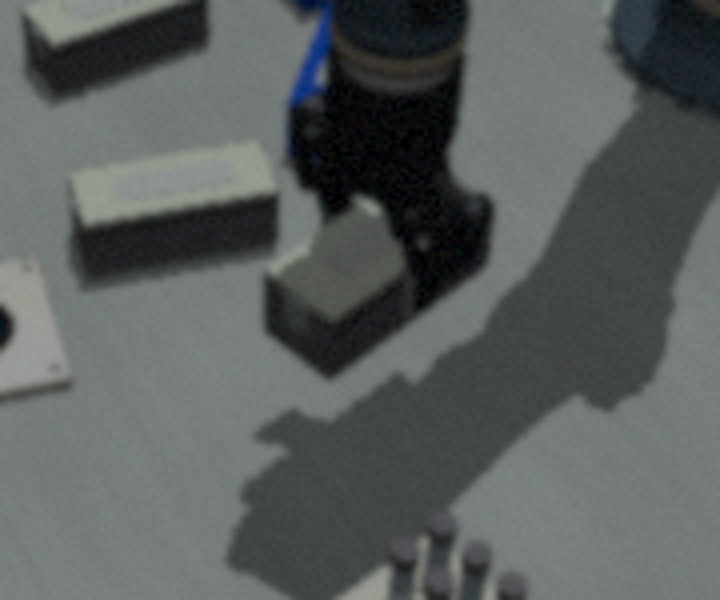

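```bash
cat >> h.py <<'E'
from scipy.optimize import curve_fit
def rec(k,n=14):
    from bench import manip,eyes
    y=C[k][2];ax=[-np.sin(y),np.cos(y),0];al=[np.cos(y),np.sin(y),0];B=[];F=[];T=[]
    for i in range(n):
        s=manip.read_state();T.append(s["t"]);B.append(np.dot(s["wrist_torque"],ax));F.append([np.dot(s["contact_force"],al),s["contact_force"][2]]);eyes.read_camera("top")
    T=np.array(T);B=np.array(B);best=None
    for f in np.arange(2.,5,.02):
        A=np.c_[np.ones(n),np.sin(2*np.pi*f*T),np.cos(2*np.pi*f*T)]
        x,_,_,_=np.linalg.lstsq(A,B,rcond=None);r=np.std(B-A@x)
        if best is None or r<best[0]: best=(r,f,x[0],np.hypot(*x[1:]))
    print("resid %.3f f %.2f const %.3f amp %.3f"%best,"mean",round(B.mean(),3),"sd",round(B.std(),3),"F",np.round(np.mean(F,0),2),np.round(np.std(F,0),2));print(np.round(B,2))
    delta(s,(*C[k][:2],120),y)
E
python3 -c "
from h import *
rec(1)"
```

```text
resid 0.039 f 2.72 const 0.038 amp 0.676 mean 0.048 sd 0.49 F [ 0.11 -4.21] [2.49 1.43]
[ 0.27  0.74  0.58  0.14 -0.49 -0.64 -0.39  0.1   0.63  0.72  0.29 -0.2
 -0.55 -0.53]
t 12.97 pos [490.9 210.6 120.3] F [-1.4  0.5 -3.1] T [ 0.024 -0.541 -0.103] open 55.3
shift units [ 0.006  0.002 -0.007] turn units [-0.001 -0.    -0.018] yaw err [-0.    -0.    -0.003] q [-0.54  0.37  0.07  1.98 -0.04  0.79  1.39]
```

{"api": "play_rows", "payload": {
  "motion": [
    [1, [0, 0, 0], [-0.13, 0.48, 0]],
    [1, [0, 0, 0], [-0.13, 0.48, 0]],
    [1, [0, 0, 0], [-0.13, 0.48, 0]],
    [1, [0, 0, 0], [0, 0, 0]],
    [1, [0, 0, 0], [0, 0, 0]],
    [1, [0, 0, 0], [0, 0, 0]],
    [1, [0, 0, 0], [0, 0, 0]],
    [1, [0, 0, 0], [0, 0, 0]],
    [1, [0, 0, 0], [0.13, -0.48, 0]],
    [1, [0, 0, 0], [0.13, -0.48, 0]],
    [1, [0, 0, 0], [0.13, -0.48, 0]],
    [1, [0, 0, 0], [0, 0, 0]]
  ]
}}

```text
t: 14.52
position: [489.4, 210.2, 120.5]
orientation: [-0.211, 1.562, 0.21]
contact_force: [-0.6, 0.4, -5.1]
opening: 55.4
```

```bash
python3 -c "
from h import *
rec(1)"
```

```text
resid 0.377 f 2.00 const 0.097 amp 0.304 mean 0.112 sd 0.431 F [ 0.9  -4.19] [2.13 1.3 ]
[ 0.35 -0.35 -0.66 -0.46 -0.27 -0.13 -0.    0.08  0.2   0.41  0.57  0.75
  0.76  0.32]
t 15.18 pos [490.9 210.6 120.3] F [ 0.6  0.2 -4. ] T [0.037 0.346 0.074] open 55.7
shift units [ 0.006  0.003 -0.005] turn units [ 0.    -0.002 -0.017] yaw err [ 0.    -0.    -0.003] q [-0.54  0.37  0.07  1.98 -0.04  0.79  1.39]
```

{"api": "play_rows", "payload": {
  "motion": [
    [1, [0, 0, 0], [0.13, -0.48, 0]],
    [1, [0, 0, 0], [0.13, -0.48, 0]],
    [1, [0, 0, 0], [0.13, -0.48, 0]],
    [1, [0, 0, 0], [0, 0, 0]],
    [1, [0, 0, 0], [0, 0, 0]],
    [1, [0, 0, 0], [0, 0, 0]],
    [1, [0, 0, 0], [0, 0, 0]],
    [1, [0, 0, 0], [0, 0, 0]],
    [1, [0, 0, 0], [-0.13, 0.48, 0]],
    [1, [0, 0, 0], [-0.13, 0.48, 0]],
    [1, [0, 0, 0], [-0.13, 0.48, 0]],
    [1, [0, 0, 0], [0, 0, 0]]
  ]
}}

```text
t: 16.73
position: [492.5, 210.9, 120.3]
orientation: [-0.209, 1.559, 0.21]
contact_force: [-1.7, -0.7, -3.7]
opening: 55.0
```

```bash
python3 -c "
from h import *
rec(1)"
```

```text
resid 0.114 f 4.20 const -0.045 amp 0.111 mean -0.043 sd 0.138 F [ 0.04 -3.85] [0.82 0.55]
[-0.38  0.01  0.33 -0.09 -0.07 -0.1  -0.09 -0.04  0.02 -0.06 -0.02 -0.02
 -0.03 -0.07]
t 17.38 pos [490.8 210.6 120.4] F [-0.1 -0.6 -4.3] T [ 0.001 -0.067  0.052] open 55.2
shift units [ 0.007  0.002 -0.008] turn units [-0.001  0.    -0.018] yaw err [-0.     0.    -0.003] q [-0.54  0.37  0.07  1.98 -0.04  0.79  1.39]
```

{"api": "play_rows", "payload": {
  "motion": [
    [1, [0.01, 0, -0.3], [0, 0, 0]],
    [1, [0, 0, -0.5], [0, 0, 0]],
    [1, [0, 0, -0.5], [0, 0, 0]],
    [1, [0, 0, -0.5], [0, 0, 0]],
    [1, [0, 0, -0.2], [0, 0, 0]],
    [1, [0, 0, -0.1], [0, 0, 0]],
    [1, [0, 0, -0.05], [0, 0, 0]],
    [1, [0, 0, 0], [0, 0, 0]],
    [1, [0, 0, 0], [0, 0, 0]]
  ]
}}

```text
t: 18.55
position: [491.8, 210.8, 13.4]
orientation: [-0.21, 1.559, 0.21]
contact_force: [0.2, -0.6, -3.3]
opening: 55.5
```

```bash
python3 -c "
from h import *
from bench import manip
delta(manip.read_state(),(491.2,210.7,11.5),.265)"
```

```text
t 18.55 pos [491.8 210.8  13.4] F [ 0.2 -0.6 -3.3] T [ 0.062 -0.086 -0.018] open 55.5
shift units [-0.012 -0.001 -0.039] turn units [-0.004  0.007 -0.017] yaw err [-0.001  0.001 -0.003] q [-0.53  0.54  0.06  2.04 -0.05  0.56  1.41]
```

{"api": "play_rows", "payload": {
  "motion": [
    [1, [-0.01, 0, -0.03], [0, 0, 0]],
    [1, [0, 0, -0.02], [0, 0, 0]],
    [1, [0, 0, 0], [0, 0, 0]],
    [1, [0, 0, 0], [0, 0, 0]]
  ]
}}

```text
t: 19.05
position: [491.5, 210.8, 12.2]
orientation: [-0.209, 1.559, 0.21]
contact_force: [-4.6, -2.6, 12.0]
opening: 55.3
```

{"api": "play_rows", "payload": {
  "motion": [
    [-1, [0, 0, 0], [0, 0, 0]],
    [-1, [0, 0, 0], [0, 0, 0]],
    [-1, [0, 0, 0], [0, 0, 0]],
    [-1, [0, 0, 0], [0, 0, 0]],
    [-1, [0, 0, 0.4], [0, 0, 0]],
    [-1, [0, 0, 0.8], [0, 0, 0]],
    [-1, [0, 0, 0.8], [0, 0, 0]]
  ]
}}

```text
t: 19.92
position: [490.6, 210.4, 111.1]
orientation: [-0.21, 1.562, 0.21]
contact_force: [0.7, -0.2, 0.6]
opening: 85.5
```

```bash
python3 -c "
from h import *
from bench import manip
s=manip.read_state();print(s['position'],s['opening'])
x,y,a=C[2];delta(s,(x,y,10),a)"
```

```text
[490.58568477 210.4312482  111.05113269] 85.54626123612445
t 19.93 pos [490.6 210.4 111.1] F [ 0.7 -0.2  0.6] T [-0.026 -0.051 -0.003] open 85.5
shift units [ 0.644 -4.261 -2.021] turn units [ 2.000e-03 -7.000e-03 -3.264e+00] yaw err [ 0.    -0.001 -0.49 ] q [-0.54  0.38  0.07  1.99 -0.04  0.77  1.39]
```

{"api": "play_rows", "payload": {
  "motion": [
    [-1, [0.05, -0.35, 0], [0, 0, -0.3]],
    [-1, [0.1, -0.7, 0], [0, 0, -0.55]],
    [-1, [0.1, -0.7, 0], [0, 0, -0.55]],
    [-1, [0.1, -0.7, 0], [0, 0, -0.55]],
    [-1, [0.1, -0.7, 0], [0, 0, -0.55]],
    [-1, [0.1, -0.7, 0], [0, 0, -0.5]],
    [-1, [0.06, -0.4, 0], [0, 0, -0.25]],
    [-1, [0, 0, 0], [0, 0, 0]]
  ]
}}

```text
t: 20.92
position: [521.0, -3.4, 109.7]
orientation: [0.174, 1.565, -0.175]
contact_force: [-0.0, 1.2, 0.8]
opening: 85.4
```

```bash
python3 -c "
from h import *
from bench import manip,eyes
s=manip.read_state()
x,y,a=C[2];delta(s,(x,y,10),a)
c=eyes.read_camera('top');cv2.imwrite('pics/top3.png',c['color'][:,:,::-1])
up=cv2.resize(c['color'],None,fx=4,fy=4,interpolation=cv2.INTER_CUBIC).astype(int)
m=((up.min(2)>94)&(up.max(2)-up.min(2)<14)).astype(np.uint8)
for k in cv2.findContours(m,cv2.RETR_EXTERNAL,cv2.CHAIN_APPROX_NONE)[0]:
    if cv2.contourArea(k)<8000: continue
    k=(k.reshape(-1,2)+.5)/4-.5
    rr=cv2.minAreaRect(np.array([ray(c,q,54)[:2] for q in k],np.float32));print(np.round(rr[0],1),np.round(rr[1],1),round(rr[2],1))
"
```

```text
t 20.93 pos [521.   -3.4 109.7] F [-0.   1.2  0.8] T [0.042 0.057 0.016] open 85.4
shift units [ 0.036  0.016 -1.995] turn units [ 0.003 -0.008  0.004] yaw err [ 0.    -0.001  0.001] q [-0.27  0.37  0.24  2.03 -0.13  0.76  1.4 ]
[  -4.4 -219.8] [240.3  76.3] 86.5
[ 172.2 -495. ] [168.5  72.5] 89.5
[ 255.1 -617.8] [199.3  88.9] 89.0
[243.6 375.8] [425.6 193. ] 76.7
[ 215.3 -285.7] [452.6 216.3] 81.4
[439.  522.4] [ 70.2 201. ] 4.9
[543.7 178.1] [123.9 116.7] 0.5
[ 469.4 -415.9] [705.  264.1] 89.3
[513.1 413.5] [528.3 234.1] 72.2
[702.8 519.2] [ 65.7 178.4] 2.6
[ 697.8 -526.7] [114.3  74.5] 90.0
[736.1 -20.3] [1171.3  264.5] 90.0
```

View pics/top3.png

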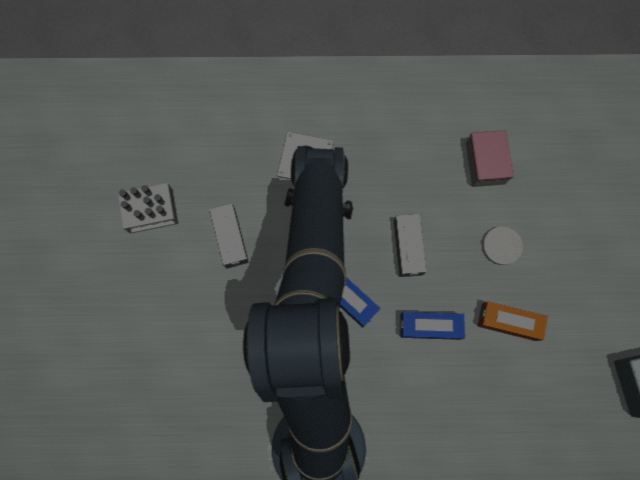

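Case 1 stands at (228,235), unchanged. The arm is over case 2, which it hides in this view. The image is brighter now, so the threshold mask merged with the bench. Next I'll descend on case 2.

{"api": "play_rows", "payload": {
  "motion": [
    [-1, [0.03, 0.01, -0.5], [0, 0, 0]],
    [-1, [0, 0, -0.6], [0, 0, 0]],
    [-1, [0, 0, -0.5], [0, 0, 0]],
    [-1, [0, 0, -0.3], [0, 0, 0]],
    [-1, [0, 0, -0.1], [0, 0, 0]],
    [-1, [0, 0, 0], [0, 0, 0]],
    [-1, [0, 0, 0], [0, 0, 0]]
  ]
}}

```text
t: 21.85
position: [523.5, -1.3, 11.1]
orientation: [0.173, 1.562, -0.172]
contact_force: [-0.3, -0.1, 0.1]
opening: 85.6
```

```bash
python3 -c "
from h import *
from bench import manip,eyes
s=manip.read_state()
x,y,a=C[2];delta(s,(x,y,10),a)"
```

```text
t 21.85 pos [523.5  -1.3  11.1] F [-0.3 -0.1  0.1] T [-0.002 -0.039 -0.029] open 85.6
shift units [-0.015 -0.026 -0.022] turn units [-0.002  0.01  -0.015] yaw err [-0.     0.002 -0.002] q [-0.23  0.53  0.19  2.08 -0.19  0.54  1.45]
```

{"api": "play_rows", "payload": {
  "motion": [
    [0.3, [-0.01, -0.02, 0], [0, 0, 0]],
    [1, [0, 0, 0], [0, 0, 0]],
    [1, [0, 0, 0], [0, 0, 0]],
    [1, [0, 0, 0], [0, 0, 0]],
    [1, [0, 0, 0], [0, 0, 0]],
    [1, [0, 0, 0], [0, 0, 0]]
  ]
}}

```text
t: 22.6
position: [522.7, -2.7, 11.0]
orientation: [0.173, 1.563, -0.173]
contact_force: [-1.0, -0.0, 5.0]
opening: 55.3
```

{"api": "play_rows", "payload": {
  "motion": [
    [1, [0, 0, 0.2], [0, 0, 0]],
    [1, [0, 0, 0.4], [0, 0, 0]],
    [1, [0, 0, 0.5], [0, 0, 0]],
    [1, [0, 0, 0.5], [0, 0, 0]],
    [1, [0, 0, 0.4], [0, 0, 0]],
    [1, [0, 0, 0.2], [0, 0, 0]],
    [1, [0, 0, 0], [0, 0, 0]],
    [1, [0, 0, 0], [0, 0, 0]]
  ]
}}

```text
t: 23.6
position: [521.7, -2.4, 119.5]
orientation: [0.172, 1.566, -0.173]
contact_force: [-0.5, -0.2, -3.4]
opening: 55.7
```

{"api": "play_rows", "payload": {
  "motion": [
    [1, [0.97, -0.22, 0], [0, 0, 0]],
    [1, [-0.97, 0.22, 0], [0, 0, 0]],
    [1, [-0.97, 0.22, 0], [0, 0, 0]],
    [1, [0.97, -0.22, 0], [0, 0, 0]],
    [1, [0.97, -0.22, 0], [0, 0, 0]],
    [1, [-0.97, 0.22, 0], [0, 0, 0]],
    [1, [-0.97, 0.22, 0], [0, 0, 0]],
    [1, [0.97, -0.22, 0], [0, 0, 0]],
    [1, [0.97, -0.22, 0], [0, 0, 0]],
    [1, [-0.97, 0.22, 0], [0, 0, 0]],
    [1, [-0.97, 0.22, 0], [0, 0, 0]],
    [1, [0.97, -0.22, 0], [0, 0, 0]]
  ]
}}

```text
t: 25.1
position: [502.6, -1.7, 112.7]
orientation: [0.17, 1.596, -0.174]
contact_force: [1.8, -0.1, -2.8]
opening: 55.5
```

```bash
python3 -c "
from h import *
rec(2,14)"
```

```text
resid 0.351 f 2.82 const -0.134 amp 0.243 mean -0.134 sd 0.392 F [ 1.33 -2.83] [3.27 0.69]
[-0.25 -1.51 -0.15 -0.02  0.02 -0.06  0.    0.06 -0.02 -0.01  0.04  0.01
 -0.04  0.06]
t 25.75 pos [522.3  -2.3 120.4] F [ 0.6 -0.9 -3.2] T [ 0.02   0.06  -0.045] open 55.3
shift units [ 0.01  -0.006 -0.008] turn units [-0.001 -0.    -0.015] yaw err [-0.    -0.    -0.002] q [-0.29  0.36  0.27  2.02 -0.13  0.78  1.4 ]
```

{"api": "play_rows", "payload": {
  "motion": [
    [1, [0, 0, 0], [0.11, 0.49, 0]],
    [1, [0, 0, 0], [0.11, 0.49, 0]],
    [1, [0, 0, 0], [0.11, 0.49, 0]],
    [1, [0, 0, 0], [0, 0, 0]],
    [1, [0, 0, 0], [0, 0, 0]],
    [1, [0, 0, 0], [0, 0, 0]],
    [1, [0, 0, 0], [0, 0, 0]],
    [1, [0, 0, 0], [0, 0, 0]],
    [1, [0, 0, 0], [-0.11, -0.49, 0]],
    [1, [0, 0, 0], [-0.11, -0.49, 0]],
    [1, [0, 0, 0], [-0.11, -0.49, 0]],
    [1, [0, 0, 0], [0, 0, 0]]
  ]
}}

```text
t: 27.3
position: [520.9, -2.0, 120.5]
orientation: [0.173, 1.566, -0.172]
contact_force: [-1.4, -0.8, -3.6]
opening: 55.4
```

```bash
python3 -c "
from h import *
rec(2,12)"
```

```text
resid 0.020 f 4.94 const -0.004 amp 0.020 mean -0.004 sd 0.024 F [-0.17 -3.16] [0.56 0.56]
[ 0.   -0.01 -0.03  0.01  0.05 -0.02  0.02 -0.01 -0.01 -0.01 -0.05  0.01]
t 27.85 pos [522.5  -2.5 120.2] F [ 0.8  0.9 -2.8] T [0.02  0.005 0.03 ] open 55.2
shift units [ 0.006 -0.002 -0.005] turn units [-0.    -0.002 -0.013] yaw err [-0.    -0.    -0.002] q [-0.29  0.36  0.27  2.02 -0.13  0.78  1.4 ]
```

{"api": "play_rows", "payload": {
  "motion": [
    [1, [0, 0, 0], [-0.11, -0.49, 0]],
    [1, [0, 0, 0], [-0.11, -0.49, 0]],
    [1, [0, 0, 0], [-0.11, -0.49, 0]],
    [1, [0, 0, 0], [0, 0, 0]],
    [1, [0, 0, 0], [0, 0, 0]],
    [1, [0, 0, 0], [0, 0, 0]],
    [1, [0, 0, 0], [0, 0, 0]],
    [1, [0, 0, 0], [0, 0, 0]],
    [1, [0, 0, 0], [0.11, 0.49, 0]],
    [1, [0, 0, 0], [0.11, 0.49, 0]],
    [1, [0, 0, 0], [0.11, 0.49, 0]],
    [1, [0, 0, 0], [0, 0, 0]]
  ]
}}

```text
t: 29.4
position: [524.0, -2.9, 120.3]
orientation: [0.173, 1.562, -0.173]
contact_force: [-0.1, -0.1, -3.3]
opening: 55.8
```

```bash
python3 -c "
from h import *
rec(2,12)"
```

```text
resid 0.024 f 2.02 const -0.004 amp 0.023 mean -0.006 sd 0.029 F [-0.09 -3.3 ] [0.62 0.44]
[-0.03 -0.03  0.05  0.01  0.02 -0.03  0.03 -0.01 -0.05  0.01 -0.04  0.  ]
t 29.95 pos [522.3  -2.3 120.4] F [ 0.1 -0.  -2.4] T [-0.016  0.008 -0.039] open 55.3
shift units [ 0.01  -0.006 -0.009] turn units [-0.001  0.001 -0.015] yaw err [-0.     0.    -0.002] q [-0.29  0.36  0.27  2.02 -0.13  0.78  1.4 ]
```

Case 2 is silent, with its balance at −0.004 N m after both tips. Case 1 kept shifting. Setting case 2 back.

{"api": "play_rows", "payload": {
  "motion": [
    [1, [0.01, -0.01, -0.3], [0, 0, 0]],
    [1, [0, 0, -0.5], [0, 0, 0]],
    [1, [0, 0, -0.5], [0, 0, 0]],
    [1, [0, 0, -0.5], [0, 0, 0]],
    [1, [0, 0, -0.2], [0, 0, 0]],
    [1, [0, 0, -0.1], [0, 0, 0]],
    [1, [0, 0, -0.05], [0, 0, 0]],
    [1, [0, 0, -0.02], [0, 0, 0]],
    [1, [0, 0, 0], [0, 0, 0]],
    [1, [0, 0, 0], [0, 0, 0]]
  ]
}}

```text
t: 31.25
position: [523.1, -2.9, 12.2]
orientation: [0.173, 1.563, -0.172]
contact_force: [-1.0, -0.2, -4.1]
opening: 55.6
```

{"api": "play_rows", "payload": {
  "motion": [
    [1, [0, 0, -0.03], [0, 0, 0]],
    [1, [0, 0, 0], [0, 0, 0]],
    [1, [0, 0, 0], [0, 0, 0]]
  ]
}}

```text
t: 31.62
position: [523.2, -2.9, 11.0]
orientation: [0.173, 1.563, -0.172]
contact_force: [-2.3, 0.9, 6.5]
opening: 55.1
```

{"api": "play_rows", "payload": {
  "motion": [
    [-1, [0, 0, 0], [0, 0, 0]],
    [-1, [0, 0, 0], [0, 0, 0]],
    [-1, [0, 0, 0], [0, 0, 0]],
    [-1, [0, 0, 0], [0, 0, 0]],
    [-1, [0, 0, 0.4], [0, 0, 0]],
    [-1, [0, 0, 0.8], [0, 0, 0]],
    [-1, [0, 0, 0.8], [0, 0, 0]]
  ]
}}

```text
t: 32.5
position: [522.6, -3.0, 111.1]
orientation: [0.173, 1.565, -0.173]
contact_force: [0.8, 0.6, -0.0]
opening: 85.3
```

{"api": "play_rows", "payload": {
  "motion": [
    [-1, [-0.1, -0.4, 0], [0, 0, 0.2]],
    [-1, [-0.2, -0.7, 0], [0, 0, 0.3]],
    [-1, [-0.2, -0.7, 0], [0, 0, 0.3]],
    [-1, [-0.2, -0.7, 0], [0, 0, 0.3]],
    [-1, [-0.2, -0.7, 0], [0, 0, 0.3]],
    [-1, [-0.2, -0.7, 0], [0, 0, 0.3]],
    [-1, [-0.1, -0.48, 0], [0, 0, 0.21]],
    [-1, [0, 0, 0], [0, 0, 0]]
  ]
}}

```text
t: 33.5
position: [462.1, -224.0, 110.4]
orientation: [-0.049, 1.57, 0.048]
contact_force: [-0.1, 0.5, -0.7]
opening: 85.1
```

```bash
python3 -c "
from h import *
from bench import manip,eyes
s=manip.read_state()
x,y,a=C[3];delta(s,(x,y,10),a)"
```

```text
t 33.5 pos [ 462.1 -224.   110.4] F [-0.1  0.5 -0.7] T [ 0.081 -0.002 -0.016] open 85.1
shift units [ 0.014  0.039 -2.008] turn units [ 0.005 -0.     0.019] yaw err [ 0.001 -0.     0.003] q [ 0.16  0.36  0.26  2.05 -0.13  0.75  2.13]
```

{"api": "play_rows", "payload": {
  "motion": [
    [-1, [0.01, 0.02, -0.5], [0, 0, 0.02]],
    [-1, [0, 0, -0.6], [0, 0, 0]],
    [-1, [0, 0, -0.5], [0, 0, 0]],
    [-1, [0, 0, -0.3], [0, 0, 0]],
    [-1, [0, 0, -0.1], [0, 0, 0]],
    [-1, [0, 0, 0], [0, 0, 0]],
    [-1, [0, 0, 0], [0, 0, 0]]
  ]
}}

```text
t: 34.38
position: [464.1, -221.1, 11.1]
orientation: [-0.055, 1.569, 0.054]
contact_force: [-0.1, -0.4, -0.1]
opening: 85.3
```

```bash
python3 -c "
from h import *
from bench import manip,eyes
s=manip.read_state()
x,y,a=C[3];delta(s,(x,y,10),a)"
```

```text
t 34.38 pos [ 464.1 -221.1   11.1] F [-0.1 -0.4 -0.1] T [ 0.016 -0.005 -0.02 ] open 85.3
shift units [-0.025 -0.018 -0.022] turn units [ 0.003  0.01  -0.031] yaw err [ 0.     0.002 -0.005] q [ 0.2   0.53  0.2   2.1  -0.2   0.53  2.19]
```

{"api": "play_rows", "payload": {
  "motion": [
    [0.3, [-0.02, -0.02, 0], [0, 0, -0.02]],
    [1, [0, 0, 0], [0, 0, 0]],
    [1, [0, 0, 0], [0, 0, 0]],
    [1, [0, 0, 0], [0, 0, 0]],
    [1, [0, 0, 0], [0, 0, 0]],
    [1, [0, 0, 0], [0, 0, 0]]
  ]
}}

```text
t: 35.12
position: [462.6, -222.1, 11.0]
orientation: [-0.052, 1.569, 0.052]
contact_force: [-0.6, 1.0, 5.8]
opening: 55.5
```

{"api": "play_rows", "payload": {
  "motion": [
    [1, [0, 0, 0.2], [0, 0, 0]],
    [1, [0, 0, 0.4], [0, 0, 0]],
    [1, [0, 0, 0.5], [0, 0, 0]],
    [1, [0, 0, 0.5], [0, 0, 0]],
    [1, [0, 0, 0.4], [0, 0, 0]],
    [1, [0, 0, 0.2], [0, 0, 0]],
    [1, [0, 0, 0], [0, 0, 0]],
    [1, [0, 0, 0], [0, 0, 0]]
  ]
}}

```text
t: 36.12
position: [461.7, -221.5, 119.5]
orientation: [-0.052, 1.572, 0.053]
contact_force: [0.1, 0.5, -2.7]
opening: 55.4
```

{"api": "play_rows", "payload": {
  "motion": [
    [1, [0.98, 0.06, 0], [0, 0, 0]],
    [1, [-0.98, -0.06, 0], [0, 0, 0]],
    [1, [-0.98, -0.06, 0], [0, 0, 0]],
    [1, [0.98, 0.06, 0], [0, 0, 0]],
    [1, [0.98, 0.06, 0], [0, 0, 0]],
    [1, [-0.98, -0.06, 0], [0, 0, 0]],
    [1, [-0.98, -0.06, 0], [0, 0, 0]],
    [1, [0.98, 0.06, 0], [0, 0, 0]],
    [1, [0.98, 0.06, 0], [0, 0, 0]],
    [1, [-0.98, -0.06, 0], [0, 0, 0]],
    [1, [-0.98, -0.06, 0], [0, 0, 0]],
    [1, [0.98, 0.06, 0], [0, 0, 0]]
  ]
}}

```text
t: 37.62
position: [446.3, -220.2, 114.8]
orientation: [-0.038, 1.592, 0.052]
contact_force: [2.1, -0.9, -2.6]
opening: 55.1
```

```bash
python3 -c "
from h import *
rec(3,14)"
```

```text
resid 0.297 f 3.98 const -0.092 amp 0.209 mean -0.105 sd 0.331 F [ 1.2  -3.16] [3.21 0.74]
[-0.23 -1.27 -0.05  0.02  0.04 -0.    0.02 -0.01  0.01  0.04  0.03 -0.08
  0.02  0.01]
t 38.27 pos [ 462.2 -222.   120.4] F [ 0.5 -0.1 -3.3] T [0.008 0.015 0.023] open 55.5
shift units [ 0.012 -0.    -0.007] turn units [-0.001 -0.    -0.01 ] yaw err [-0.    -0.    -0.001] q [ 0.15  0.34  0.27  2.04 -0.13  0.77  2.13]
```

{"api": "play_rows", "payload": {
  "motion": [
    [1, [0, 0, 0], [-0.03, 0.5, 0]],
    [1, [0, 0, 0], [-0.03, 0.5, 0]],
    [1, [0, 0, 0], [-0.03, 0.5, 0]],
    [1, [0, 0, 0], [0, 0, 0]],
    [1, [0, 0, 0], [0, 0, 0]],
    [1, [0, 0, 0], [0, 0, 0]],
    [1, [0, 0, 0], [0, 0, 0]],
    [1, [0, 0, 0], [0, 0, 0]],
    [1, [0, 0, 0], [0.03, -0.5, 0]],
    [1, [0, 0, 0], [0.03, -0.5, 0]],
    [1, [0, 0, 0], [0.03, -0.5, 0]],
    [1, [0, 0, 0], [0, 0, 0]]
  ]
}}

```text
t: 39.83
position: [460.7, -222.2, 120.5]
orientation: [-0.05, 1.572, 0.051]
contact_force: [0.5, 0.7, -3.7]
opening: 55.4
```

```bash
python3 -c "
from h import *
rec(3,8)"
```

```text
resid 0.016 f 4.98 const -0.012 amp 0.019 mean -0.012 sd 0.021 F [ 0.23 -3.44] [0.41 0.29]
[ 0.01 -0.01 -0.05  0.02 -0.02 -0.01 -0.02 -0.  ]
t 40.17 pos [ 462.9 -221.8  120.2] F [ 0.1 -0.1 -3. ] T [-0.05  -0.005 -0.041] open 55.5
shift units [-0.002 -0.005 -0.004] turn units [ 0.    -0.004 -0.016] yaw err [ 0.    -0.001 -0.002] q [ 0.15  0.35  0.27  2.04 -0.13  0.77  2.13]
```

{"api": "play_rows", "payload": {
  "motion": [
    [1, [0, 0, 0], [0.03, -0.5, 0]],
    [1, [0, 0, 0], [0.03, -0.5, 0]],
    [1, [0, 0, 0], [0.03, -0.5, 0]],
    [1, [0, 0, 0], [0, 0, 0]],
    [1, [0, 0, 0], [0, 0, 0]],
    [1, [0, 0, 0], [0, 0, 0]],
    [1, [0, 0, 0], [0, 0, 0]],
    [1, [0, 0, 0], [0, 0, 0]],
    [1, [0, 0, 0], [-0.03, 0.5, 0]],
    [1, [0, 0, 0], [-0.03, 0.5, 0]],
    [1, [0, 0, 0], [-0.03, 0.5, 0]],
    [1, [0, 0, 0], [0, 0, 0]]
  ]
}}

```text
t: 41.72
position: [464.2, -221.5, 120.3]
orientation: [-0.054, 1.568, 0.054]
contact_force: [-0.1, -0.0, -4.1]
opening: 55.3
```

```bash
python3 -c "
from h import *
rec(3,8)"
```

```text
resid 0.023 f 2.22 const 0.002 amp 0.027 mean 0.004 sd 0.03 F [-0.46 -4.07] [0.39 0.58]
[-0.02  0.05  0.03  0.01 -0.01  0.03 -0.04 -0.02]
t 42.08 pos [ 461.8 -222.1  120.4] F [-0.2  0.2 -5. ] T [-0.048 -0.023 -0.046] open 54.9
shift units [ 0.02   0.002 -0.008] turn units [-0.002  0.001 -0.005] yaw err [-0.     0.    -0.001] q [ 0.15  0.34  0.27  2.04 -0.13  0.77  2.13]
```

Case 3 is silent too (−0.012 and 0.002 N m after the two tips), so case 1 is the one that rattles. Setting case 3 back.

{"api": "play_rows", "payload": {
  "motion": [
    [1, [0.01, 0, -0.3], [0, 0, 0]],
    [1, [0, 0, -0.5], [0, 0, 0]],
    [1, [0, 0, -0.5], [0, 0, 0]],
    [1, [0, 0, -0.5], [0, 0, 0]],
    [1, [0, 0, -0.2], [0, 0, 0]],
    [1, [0, 0, -0.1], [0, 0, 0]],
    [1, [0, 0, -0.05], [0, 0, 0]],
    [1, [0, 0, -0.03], [0, 0, 0]],
    [1, [0, 0, -0.01], [0, 0, 0]],
    [1, [0, 0, 0], [0, 0, 0]]
  ]
}}

```text
t: 43.38
position: [463.1, -222.0, 11.1]
orientation: [-0.052, 1.57, 0.052]
contact_force: [-0.0, 0.6, -2.8]
opening: 55.4
```

{"api": "play_rows", "payload": {
  "motion": [
    [1, [0, 0, -0.02], [0, 0, 0]],
    [1, [0, 0, 0], [0, 0, 0]],
    [1, [0, 0, 0], [0, 0, 0]]
  ]
}}

```text
t: 43.75
position: [463.2, -222.0, 11.0]
orientation: [-0.052, 1.569, 0.053]
contact_force: [-2.2, 1.6, 7.3]
opening: 55.5
```

{"api": "play_rows", "payload": {
  "motion": [
    [-1, [0, 0, 0], [0, 0, 0]],
    [-1, [0, 0, 0], [0, 0, 0]],
    [-1, [0, 0, 0], [0, 0, 0]],
    [-1, [0, 0, 0], [0, 0, 0]],
    [-1, [0, 0, 0.4], [0, 0, 0]],
    [-1, [0, 0, 0.8], [0, 0, 0]],
    [-1, [0, 0, 0.8], [0, 0, 0]],
    [-1, [0, 0, 0.2], [0, 0, 0]]
  ]
}}

```text
t: 44.75
position: [464.3, -222.6, 122.2]
orientation: [-0.053, 1.566, 0.051]
contact_force: [0.2, 0.0, -0.6]
opening: 85.2
```

{"api": "play_rows", "payload": {
  "motion": [
    [-1, [0.05, 0.4, 0], [0, 0, 0.05]],
    [-1, [0.05, 0.8, 0], [0, 0, 0.13]],
    [-1, [0.05, 0.9, 0], [0, 0, 0.14]],
    [-1, [0.05, 0.9, 0], [0, 0, 0.14]],
    [-1, [0.05, 0.9, 0], [0, 0, 0.14]],
    [-1, [0.05, 0.9, 0], [0, 0, 0.14]],
    [-1, [0.05, 0.9, 0], [0, 0, 0.14]],
    [-1, [0.05, 0.9, 0], [0, 0, 0.14]],
    [-1, [0.05, 0.9, 0], [0, 0, 0.14]],
    [-1, [0.05, 0.75, 0], [0, 0, 0.12]],
    [-1, [0.05, 0.4, 0], [0, 0, 0.05]],
    [-1, [0, 0, 0], [0, 0, 0]]
  ]
}}

```text
t: 46.25
position: [489.3, 211.8, 118.7]
orientation: [-0.212, 1.563, 0.211]
contact_force: [-0.8, -0.7, -0.6]
opening: 85.4
```

```bash
python3 -c "
from h import *
from bench import manip,eyes
s=manip.read_state()
x,y,a=C[1];delta(s,(x,y,10),a)
c=eyes.read_camera('top');cv2.imwrite('pics/top4.png',c['color'][:,:,::-1])"
```

```text
t 46.25 pos [489.3 211.8 118.7] F [-0.8 -0.7 -0.6] T [-0.034 -0.042  0.024] open 85.4
shift units [ 0.037 -0.022 -2.174] turn units [ 0.005 -0.014 -0.027] yaw err [ 0.001 -0.002 -0.004] q [-0.55  0.37  0.08  1.99 -0.04  0.79  1.39]
```

View pics/top4.png

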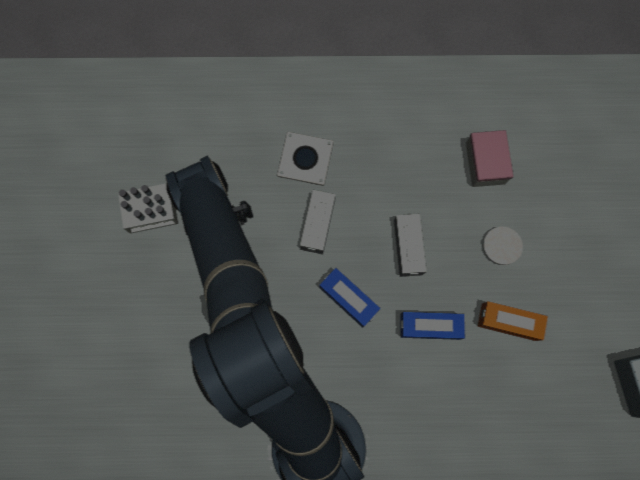

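Cases 2 and 3 stand where they were, at (318,221) and (410,245), and the bystanders haven't moved. Descending on case 1.

{"api": "play_rows", "payload": {
  "motion": [
    [-1, [0.02, -0.01, -0.5], [0, 0, -0.02]],
    [-1, [0, 0, -0.6], [0, 0, 0]],
    [-1, [0, 0, -0.5], [0, 0, 0]],
    [-1, [0, 0, -0.4], [0, 0, 0]],
    [-1, [0, 0, -0.2], [0, 0, 0]],
    [-1, [0, 0, 0], [0, 0, 0]],
    [-1, [0, 0, 0], [0, 0, 0]]
  ]
}}

```text
t: 47.18
position: [492.0, 209.8, 10.6]
orientation: [-0.206, 1.56, 0.206]
contact_force: [0.7, 0.0, 0.3]
opening: 85.3
```

```bash
python3 -c "
from h import *
from bench import manip,eyes
s=manip.read_state()
x,y,a=C[1];delta(s,(x,y,11),a)"
```

```text
t 47.17 pos [492.  209.8  10.6] F [0.7 0.  0.3] T [-0.017 -0.012 -0.019] open 85.3
shift units [-0.016  0.017  0.009] turn units [-0.003  0.008  0.018] yaw err [-0.     0.001  0.003] q [-0.53  0.54  0.06  2.05 -0.06  0.56  1.41]
```

{"api": "play_rows", "payload": {
  "motion": [
    [0.3, [-0.01, 0.02, 0], [0, 0, 0.02]],
    [1, [0, 0, 0], [0, 0, 0]],
    [1, [0, 0, 0], [0, 0, 0]],
    [1, [0, 0, 0], [0, 0, 0]],
    [1, [0, 0, 0], [0, 0, 0]],
    [1, [0, 0, 0], [0, 0, 0]],
    [1, [0, 0, 0], [0, 0, 0]]
  ]
}}

```text
t: 48.05
position: [491.4, 211.4, 10.7]
orientation: [-0.209, 1.559, 0.209]
contact_force: [-0.6, 0.4, 5.8]
opening: 55.3
```

{"api": "play_rows", "payload": {
  "motion": [
    [1, [0, 0, 0.1], [0, 0, 0]],
    [1, [0, 0, 0.3], [0, 0, 0]],
    [1, [0, 0, 0.4], [0, 0, 0]],
    [1, [0, 0, 0.4], [0, 0, 0]],
    [1, [0, 0, 0.4], [0, 0, 0]],
    [1, [0, 0, 0.4], [0, 0, 0]],
    [1, [0, 0, 0.2], [0, 0, 0]],
    [1, [0, 0, 0.12], [0, 0, 0]],
    [1, [0, 0, 0], [0, 0, 0]],
    [1, [0, 0, 0], [0, 0, 0]]
  ]
}}

```text
t: 49.3
position: [490.4, 210.9, 125.2]
orientation: [-0.209, 1.562, 0.209]
contact_force: [0.1, 0.2, -3.8]
opening: 55.4
```

```bash
python3 -c "
from h import *
from bench import manip,eyes
rec(1,8)
s=manip.read_state()
delta(s,(693.4,27,127),0)"
```

```text
resid 0.017 f 2.00 const -0.061 amp 0.022 mean -0.064 sd 0.023 F [ 0.05 -3.75] [0.41 0.38]
[-0.02 -0.05 -0.07 -0.05 -0.09 -0.09 -0.05 -0.09]
t 49.65 pos [490.8 211.1 125.6] F [ 0.  -0.1 -4.3] T [ 0.078 -0.067  0.048] open 55.6
shift units [ 0.008 -0.008 -0.113] turn units [ 0.001 -0.003 -0.008] yaw err [ 0.    -0.    -0.001] q [-0.55  0.36  0.08  1.98 -0.04  0.8   1.39]
t 49.7 pos [490.9 211.1 125.7] F [ 0.1 -0.6 -4.3] T [ 0.015 -0.048  0.062] open 55.4
shift units [ 4.051 -3.682  0.026] turn units [-0.    -0.002 -1.774] yaw err [-0.    -0.    -0.266] q [-0.55  0.36  0.08  1.98 -0.04  0.8   1.39]
```

{"api": "play_rows", "payload": {
  "motion": [
    [1, [0.05, -0.045, 0], [0, 0, -0.02]],
    [1, [0.1, -0.09, 0.02], [0, 0, -0.045]],
    [1, [0.15, -0.135, 0], [0, 0, -0.065]],
    [1, [0.2, -0.18, 0], [0, 0, -0.09]],
    [1, [0.25, -0.23, 0], [0, 0, -0.11]],
    [1, [0.25, -0.23, 0], [0, 0, -0.11]],
    [1, [0.25, -0.23, 0], [0, 0, -0.11]],
    [1, [0.25, -0.23, 0], [0, 0, -0.11]],
    [1, [0.25, -0.23, 0], [0, 0, -0.11]],
    [1, [0.25, -0.23, 0], [0, 0, -0.11]]
  ]
}}

```text
t: 50.95
position: [591.7, 118.8, 126.8]
orientation: [-0.104, 1.568, 0.105]
contact_force: [-0.9, 1.1, -3.2]
opening: 55.6
```

{"api": "play_rows", "payload": {
  "motion": [
    [1, [0.25, -0.23, 0], [0, 0, -0.11]],
    [1, [0.25, -0.23, 0], [0, 0, -0.11]],
    [1, [0.25, -0.23, 0], [0, 0, -0.11]],
    [1, [0.25, -0.23, 0], [0, 0, -0.11]],
    [1, [0.25, -0.23, 0], [0, 0, -0.11]],
    [1, [0.25, -0.23, 0], [0, 0, -0.11]],
    [1, [0.2, -0.18, 0], [0, 0, -0.09]],
    [1, [0.15, -0.135, 0], [0, 0, -0.065]],
    [1, [0.1, -0.09, 0], [0, 0, -0.045]],
    [1, [0.05, -0.045, 0], [0, 0, -0.02]],
    [1, [0, 0, 0], [0, 0, 0]],
    [1, [0, 0, 0], [0, 0, 0]]
  ]
}}

```text
t: 52.45
position: [690.6, 28.6, 126.8]
orientation: [-0.002, 1.571, 0.003]
contact_force: [-1.1, -0.2, -4.0]
opening: 55.0
```

```bash
python3 -c "
from h import *
from bench import manip,eyes
C[1]=(693.4,27,0)
rec(1,14)
s=manip.read_state()
delta(s,(693.4,27,127),0);print(np.round(s['joint_velocities'],3))"
```

```text
resid 0.025 f 3.24 const -0.075 amp 0.018 mean -0.075 sd 0.027 F [-0.09 -4.06] [0.52 0.55]
[-0.06 -0.12 -0.1  -0.08 -0.09 -0.06 -0.04 -0.11 -0.07 -0.04 -0.08 -0.07
 -0.03 -0.1 ]
t 53.1 pos [690.9  28.1 126.9] F [ 0.1 -1.1 -3.7] T [ 0.016 -0.099 -0.014] open 55.7
shift units [ 0.05  -0.022 -0.137] turn units [-0.    -0.    -0.014] yaw err [-0.    -0.    -0.002] q [-0.23  0.59  0.19  1.6  -0.13  0.96  1.58]
t 53.15 pos [690.9  28.1 126.8] F [ 0.4  0.1 -4.4] T [-0.026 -0.027  0.011] open 55.3
shift units [ 0.05  -0.022  0.003] turn units [-0.    -0.    -0.015] yaw err [-0.    -0.    -0.002] q [-0.23  0.59  0.19  1.6  -0.13  0.96  1.58]
[ 0.002 -0.001 -0.     0.    -0.    -0.001  0.003]
```

{"api": "play_rows", "payload": {
  "motion": [
    [1, [0.02, -0.01, 0], [0, 0, 0]],
    [1, [0.02, -0.01, 0], [0, 0, 0]],
    [1, [0.01, 0, 0], [0, 0, 0]],
    [1, [0, 0, 0], [0, 0, 0]],
    [1, [0, 0, 0], [0, 0, 0]],
    [1, [0, 0, 0], [0, 0, 0]],
    [1, [0, 0, 0], [0, 0, 0]]
  ]
}}

```text
t: 54.02
position: [693.4, 27.1, 126.8]
orientation: [-0.002, 1.571, 0.002]
contact_force: [-0.2, -0.7, -3.8]
opening: 55.4
```

```bash
python3 -c "
from h import *
from bench import manip,eyes
C[1]=(693.4,27,0)
rec(1,8)
s=manip.read_state();z=s['position'][2];print(z,np.round(s['position'],1),np.round(s['joint_velocities'],3))
c=eyes.read_camera('scene');im=c['color'][:,:,::-1]
x0,y0=160,180;f=4
o=cv2.resize(im[y0:y0+150,x0:x0+190],None,fx=f,fy=f,interpolation=cv2.INTER_CUBIC)
for zz,col in ((116,(0,0,255)),(170,(0,255,0))):
  P=[proj(c,(693.4+a*70,27+b*28,zz)) for a,b in ((1,1),(1,-1),(-1,-1),(-1,1))]
  cv2.polylines(o,[np.int32([((u-x0+.5)*f,(v-y0+.5)*f) for u,v in P])],True,col,1)
cv2.imwrite('pics/scene5.png',o)
c=eyes.read_camera('top');cv2.imwrite('pics/top5.png',c['color'][:,:,::-1])"
```

```text
resid 0.025 f 4.98 const -0.066 amp 0.024 mean -0.066 sd 0.031 F [-0.13 -3.9 ] [0.58 0.32]
[-0.08 -0.06 -0.06 -0.09 -0.08  0.01 -0.09 -0.06]
t 54.38 pos [693.4  27.1 126.8] F [-0.5  0.5 -3.6] T [ 0.001 -0.058  0.008] open 55.1
shift units [ 0.    -0.002 -0.137] turn units [-0.001 -0.    -0.014] yaw err [-0.    -0.    -0.002] q [-0.23  0.59  0.19  1.59 -0.13  0.97  1.58]
126.81947929561932 [693.4  27.1 126.8] [-0.001  0.001 -0.001 -0.001  0.     0.001  0.   ]
```

View pics/scene5.png

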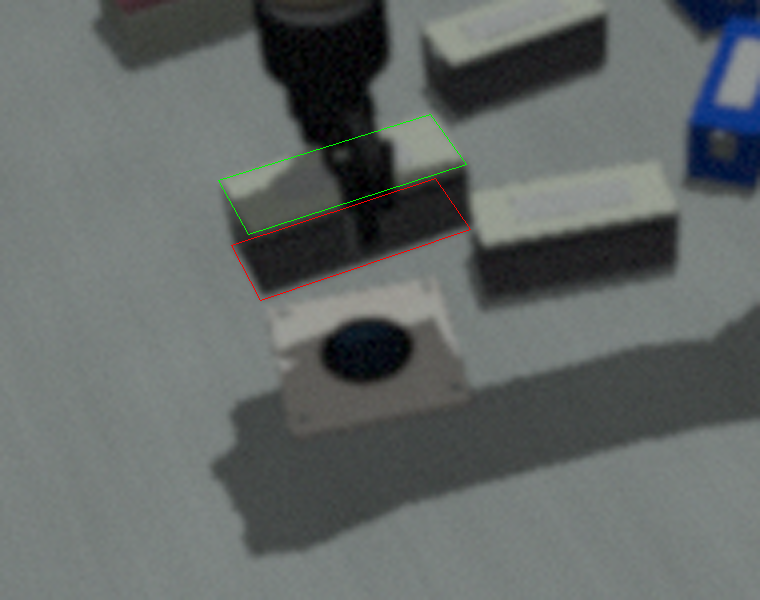

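View pics/top5.png

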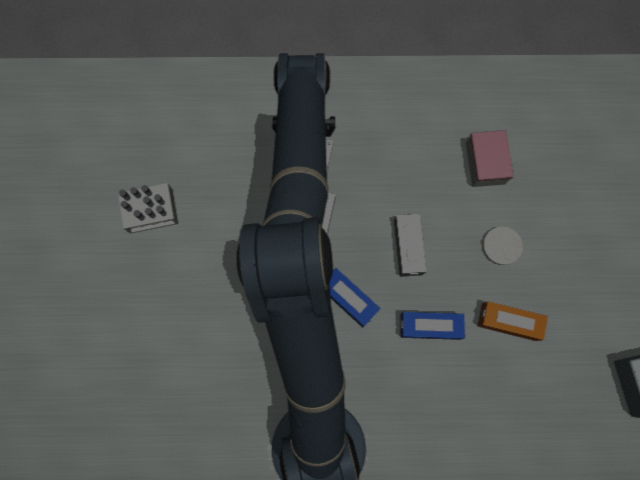

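The scene crop shows the case held level with its lid up. The predicted outlines, centred over the window at 116 mm, match its lid and base edges to about 2 mm. It hangs clear of the plate. In the top view the rack, tip box, dish and case 3 are where they were, and the other cases stand upright. The wrist readings are steady, so I'm handing in.

```bash
python3 -c "
from bench import ticket
print(ticket.hand_in())"
```

```text
the job is handed in; nothing more can be done
None
```

I shook all three cases from left to right, set each back upright, and finished holding case 1, the one that rattles, over the reader window. I handed in at about 54.5 s of the 72 s allowed.

- **Which case rattles:** After tipping each way and levelling, case 2 read −0.004 and −0.004 N m, and case 3 read −0.012 and 0.002 N m, both still. Case 1 moved between about −0.09 and +0.1 N m.
- **Doubtful reading:** After forward tips, case 1's readings swung by up to ±0.7 N m in a slow oscillation, so its positive-side figure is rough. I first took this for wrist vibration. Neither of the other cases did it under the same moves.
- **Final pose:** The tool is at (693.4, 27.1, 126.8) mm, against a window centre measured at (693.4, 27.0). The case underside is about 116 mm above the bench. Tilt is below the reading noise, joint speeds are about zero, and the load is steady at about 3.9 N.
- **Picture check:** The predicted case outline matched the scene picture to about 2 mm, and the rack, tip box and dish had not moved. Case 2 was partly hidden by the arm in the last top view, but the scene view showed it upright in place.

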